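Line the sample bottles up by size on the coaster row

TASK

Line the four white sample bottles with yellow, green, blue and black caps up by size on the row of four coasters: the smallest goes on the coaster next to the red end stop, then the next larger one, and so on to the largest next to the grey stop. Stand each bottle centred on its coaster, one bottle to a coaster, keep the bottles upright all the while, and leave them standing still.

Things in the scene. Friction and masses are not known exactly. Their poses are not given: they have to be found in the camera images.
- bottle_yellow: loose upright white plastic sample bottle with a yellow cap, closed, about 60 g, standing on the bench; round, 66 mm tall overall; straight body 36 mm in diameter from the foot up to 42 mm, shoulder tapering in up to 50 mm, cap 26 mm in diameter from there to the top. Origin at the centre of its underside, z up along the bottle.
- bottle_green: loose upright white plastic sample bottle with a green cap, closed, about 100 g, standing on the bench; round, 86 mm tall overall; straight body 44 mm in diameter from the foot up to 60 mm, shoulder tapering in up to 69 mm, cap 32 mm in diameter from there to the top. Origin at the centre of its underside, z up along the bottle.
- bottle_blue: loose upright white plastic sample bottle with a blue cap, closed, about 160 g, standing on the bench; round, 106 mm tall overall; straight body 52 mm in diameter from the foot up to 78 mm, shoulder tapering in up to 88 mm, cap 38 mm in diameter from there to the top. Origin at the centre of its underside, z up along the bottle.
- bottle_black: loose upright white plastic sample bottle with a black cap, closed, about 260 g, standing on the bench; round, 128 mm tall overall; straight body 60 mm in diameter from the foot up to 98 mm, shoulder tapering in up to 109 mm, cap 42 mm in diameter from there to the top. Origin at the centre of its underside, z up along the bottle.
- coaster_cork: fixed flat tan cork coaster, a disc 68 mm in diameter and 4 mm thick, one of four in a straight row on a 6 mm thick white strip 85 mm wide. Origin at the centre of its underside; its top face is 4 mm above that (10 mm above the bench). Neighbouring coaster centres are 95 mm apart; which coaster lies where in the row varies and its material means nothing.
- coaster_steel: fixed flat bright steel coaster, a disc 68 mm in diameter and 4 mm thick, one of four in a straight row on a 6 mm thick white strip 85 mm wide. Origin at the centre of its underside; its top face is 4 mm above that (10 mm above the bench). Neighbouring coaster centres are 95 mm apart; which coaster lies where in the row varies and its material means nothing.
- coaster_rubber: fixed flat black rubber coaster, a disc 68 mm in diameter and 4 mm thick, one of four in a straight row on a 6 mm thick white strip 85 mm wide. Origin at the centre of its underside; its top face is 4 mm above that (10 mm above the bench). Neighbouring coaster centres are 95 mm apart; which coaster lies where in the row varies and its material means nothing.
- coaster_blue: fixed flat blue ceramic coaster, a disc 68 mm in diameter and 4 mm thick, one of four in a straight row on a 6 mm thick white strip 85 mm wide. Origin at the centre of its underside; its top face is 4 mm above that (10 mm above the bench). Neighbouring coaster centres are 95 mm apart; which coaster lies where in the row varies and its material means nothing.
- stop_red: fixed red plastic end stop, a block 60 mm across the row, 24 mm along it and 24 mm tall, at one end of the row on the white strip (the two stops may be at either end); its centre is 70 mm from the centre of the nearest coaster, in line with the row. Origin at the centre of its underside; x across the row, y along it.
- stop_grey: fixed grey plastic end stop, a block 60 mm across the row, 24 mm along it and 24 mm tall, at one end of the row on the white strip (the two stops may be at either end); its centre is 70 mm from the centre of the nearest coaster, in line with the row. Origin at the centre of its underside; x across the row, y along it.
Mind the look-alikes: they are no part of the job. What is shaped like the bottle_blue but pink is not meant. What is shaped like the bottle_green but turquoise is not meant.

How it is judged:
By the outcome, as a careful person would: the job done as asked, in the order asked, and still so for the second after the job is handed in, with the robot touching nothing.
It also fails if it takes over 106 s, if anything falls off the work surface, if the arm or the gripper's body presses on something with over 40 N, if the wrist force passes 120 N, or if a joint passes its speed limit or range.

ROBOT

A 6-joint arm with a two-finger parallel gripper is mounted at the origin on the work surface. World frame = base frame: x ahead of the robot, y to its left, z up, the work surface at z = 0. Lengths are in m, angles in rad, forces in N, time in s.
With the tool pointing down it reaches from about 0.3 to 0.75 m from the base axis. Payload 8.5 kg.
Tool frame: the origin (TCP) lies on the mounting face of the last link; the fingertips stand 173 mm ahead of it and the grasp point (between the pads) lies 155 mm ahead of it; z points along the fingers, y is the direction in which the jaws open and shut (so a half turn about z gives the same grasp; the last joint's range is limited). The gripper opens to 85 mm and grips with 20 to 120 N. Pads are 22 mm wide; open, the fingers measure 114 mm over their backs; the gripper's body (76 mm by 85 mm) begins 54 mm behind the grasp point. The pads swing forward as they close: fully open they stand 13 mm farther back than shut.
Start: joints at [1.132, 0.381, 1.297, -0, 1.464, -0.215], TCP at [0.122, 0.536, 0.405] pointing down, gripper open.
Joint ranges: [-3.11, 3.11], [-0.89, 2.33], [0.22, 2.48], [-1.42, 4.56], [0.17, 2.85], [-2.88, 2.88]. Speed limits (rad/s): [2.39, 2.39, 3.14, 3.14, 3.14, 3.14].

INTERFACE

Orientations are given as a rotation vector (axis times angle).
In Python, from station import * gives the robot as it stands.
- The arm moves only by the tool jog_arm, never from a script. Its argument "increments" is a list of rows, each a list of 7 numbers: the shift along the tool's x, y, z in mm, then the turn, a rotation vector about the tool's x, y, z in degrees, then the finger opening in mm, from 0 to 85.4. In form: [[x, y, z, wx, wy, wz, jaw], ...]. A call has 1 to 10 rows; each row shifts and turns the commanded pose from where the row before left it, along the tool's axes as they then stand; what a row does not reach is not made up. A row lasts 1/12 s, in which the tool goes at most 41.7 mm and 7.16 degrees, less where a joint would pass 70% of its speed; a pose out of reach is approached as far as the arm can. A call with a gripper value outside its range is refused whole. The fingers move at their own pace and stop on an object; "newtons" is the grip in N (left out, the last holds). Time passes only in rows, so rows that do not move let the fingers close. It gives the time, the measured TCP pose, the force and the opening at its end, in the units of the state.
- observe(): the state, without advancing time (a new reading comes with each control period).
- read_camera(name): name is "side" or "top" or "wrist"; returns (picture, depth): 400x640x3 uint8, red, green, blue; 400x640 float32, m along the optical axis (not along the pixel's ray), 0 where there is no reading.
- calibration(name): a dict with "fx", "fy", "cx", "cy" (pixels), "R" (3x3) and "t" (3): a world point X has camera coordinates R X + t. Camera axes: x right, y down, z forward; pixel columns grow to the right and rows downward; lengths in m; the calibration is good to about 2 mm. A picture is of the moment at which its call begins: read the wrist's pose just before it. calibration takes no time and is no camera call; for the wrist camera it gives the pose at the moment of the call.
- close_job(): hands the job in, once; it reports no verdict.
The state is a dict: "clock": time; "joint_pos": joint angles; "joint_velocities": joint speeds; "effort": joint torques, N m; "position": TCP position; "tool_rot": TCP orientation; "force": force on the tool from outside, world axes, zero at the start; "moment": the same for the moment, N m; "opening": finger opening in m.
Only numpy, scipy, OpenCV 4.12 (cv2) and the standard library are available. Lean on these libraries where they do the work, as an engineer would, in place of code of your own. Each camera call takes 0.05 s, during which the arm holds its last target. There are 200 camera calls.

## Working session

There is one attempt and no reset: what is moved stays moved. The work goes in short steps, Python scripts to look and compute and a tool call to move; the robot and the scene stay as the last step left them, time stands still between calls to the robot, and variables do not carry over. Pictures are saved under pics/ and viewed, and the job is handed in when it is done.

Besides the shell and the picture viewer there is one more tool, called after "Call:" by a JSON object that holds its "op" and its "data", one argument or row to a line. jog_arm: Moves the arm, as the interface text tells. Its arguments: {"type":"object","properties":{"increments":{"type":"array"},"newtons":{"type":"number"}},"required":["increments"]}

```bash
mkdir -p pics; cat > h.py <<'E'
from station import *
import numpy as np, cv2
def world(name,d,cal):
    v,u=np.mgrid[0:d.shape[0],0:d.shape[1]]
    P=np.stack([(u-cal['cx'])/cal['fx']*d,(v-cal['cy'])/cal['fy']*d,d],-1)
    return (P-cal['t'])@cal['R']
def snap(name,fn):
    cal=calibration(name); p,d=read_camera(name)
    cv2.imwrite('pics/'+fn,p[:,:,::-1]); W=world(name,d,cal); W[d==0]=np.nan
    np.savez(fn[:-4]+'.npz',p=p,d=d,W=W); return p,d,W
E
python3 - <<'E'
from h import *
s=observe();print(s['clock'],s['position'],s['tool_rot'],s['opening'])
for n in('top','side'):
    snap(n,n+'1.png')
    c=calibration(n);print(n,(-c['R'].T@c['t']).round(3),c['R'].round(2).tolist())
E
```

```text
0.0 [0.12205732 0.53624198 0.40410163] [-3.50691126e-01 -3.12145948e+00  2.20153182e-03] 0.08481155847208477
top [ 0.449 -0.003  1.052] [[0.01, -1.0, -0.01], [-1.0, -0.01, -0.08], [0.08, 0.01, -1.0]]
side [0.366 0.963 0.754] [[-0.99, -0.13, -0.01], [-0.07, 0.57, -0.82], [0.11, -0.81, -0.58]]
```

View pics/top1.png

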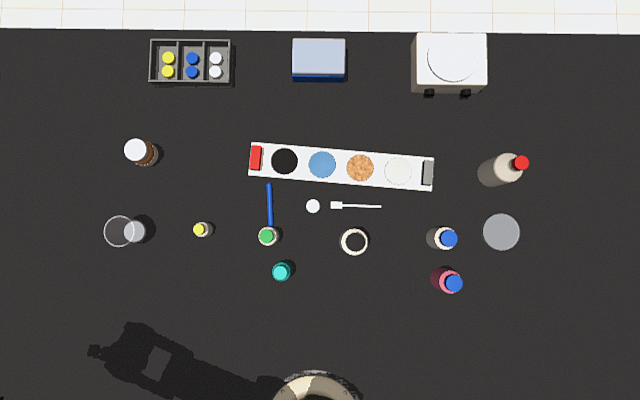

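View pics/side1.png

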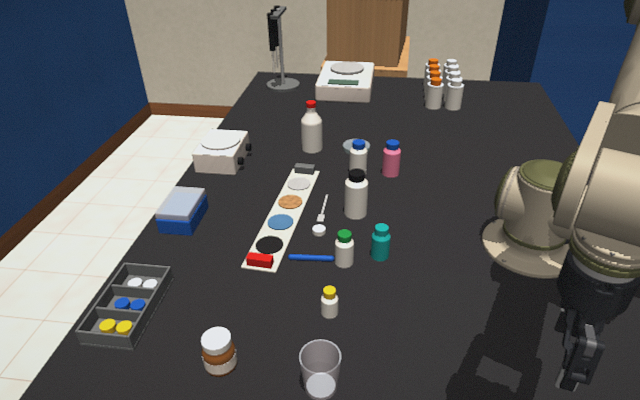

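Top view: candidates are yellow cap (201,229), green cap (267,236), black cap (354,241), blue cap on white (447,238). Look-alikes are pink with a blue cap (450,281), turquoise (281,272), and the caps in the tray. The row runs from red stop (255,158) through rubber (285,161), blue (322,164), cork (360,167) and steel (398,171) to grey (428,173).

```bash
python3 - <<'E'
from h import *
z=np.load('top1.npz');p,W=z['p'],z['W']
B={'yellow':(201,229,.066,.013),'green':(267,236,.086,.016),'black':(354,241,.128,.021),'blue':(447,238,.106,.019),'pink':(453,282,.106,.019),'turq':(281,272,.086,.016),'pen':(270,205,.01,.02)}
for n,(u,v,h,r) in B.items():
    w=W[v-25:v+25,u-25:u+25].reshape(-1,3); w=w[np.isfinite(w[:,2])]
    t=w[(w[:,2]>h-.008)&(w[:,2]<h+.02)]
    if len(t)>3:
        c,rr=cv2.minEnclosingCircle((t[:,:2]*1000).astype(np.float32))
        print(n,len(t),t.mean(0).round(4),np.round(c,1),round(rr,1),'R',np.hypot(*t[:,:2].mean(0)).round(3))
for n,(u,v) in {'rubber':(285,161),'blue':(322,164),'cork':(360,167),'steel':(398,171)}.items():
    g=W[v-1:v+2,u-1:u+2].reshape(-1,3);print(n,np.nanmean(g,0).round(4))
for n in('red','grey'):
    w=W[130:200,240:445].reshape(-1,3);m=(w[:,2]>.018)&(w[:,2]<.045)
    m&=(w[:,1]>0.0) if n=='red' else (w[:,1]<0)
    q=w[m];c=cv2.minAreaRect((q[:,:2]*1000).astype(np.float32));print(n,len(q),q.mean(0).round(4),c)
# coaster centres by colour
hsv=cv2.cvtColor(p,cv2.COLOR_RGB2HSV)
white=(hsv[...,1]<30)&(hsv[...,2]>200)
win=np.zeros(white.shape,bool);win[138:195,245:438]=1
pts=W[win&(np.abs(W[...,2]-.008)<.008)&(p.max(-1)>150)]
print('strip',cv2.minAreaRect((pts[:,:2]*1000).astype(np.float32)))
for n,(u,v) in {'rubber':(285,161),'blue':(322,164),'cork':(360,167),'steel':(398,171)}.items():
    f=p.copy();m=np.zeros((402,642),np.uint8)
    cv2.floodFill(f,m,(u,v),0,(14,)*3,(14,)*3,4|(255<<8)|cv2.FLOODFILL_MASK_ONLY)
    m=cv2.morphologyEx(m[1:-1,1:-1],cv2.MORPH_CLOSE,np.ones((5,5)))
    q=W[m>0];c,r=cv2.minEnclosingCircle((q[np.isfinite(q[:,0]),:2]*1000).astype(np.float32));print(n,len(q),np.nanmean(q,0).round(4),np.round(c,1),round(r,1))
cv2.imwrite('pics/crop.png',cv2.resize(p[130:300,180:480,::-1],None,fx=2.6,fy=2.6,interpolation=cv2.INTER_CUBIC))
E
```

```text
yellow 98 [0.456  0.2744 0.0645] [456.  274.9] 12.9 R 0.532
green 153 [0.4423 0.1138 0.0845] [442.3 114. ] 15.7 R 0.457
black 286 [ 0.4326 -0.086   0.1266] [432.3 -86.1] 20.7 R 0.441
blue 231 [ 0.4433 -0.2955  0.1044] [ 443.2 -296.2] 18.8 R 0.533
pink 241 [ 0.3449 -0.3054  0.1046] [ 344.8 -306.4] 19.2 R 0.461
turq 156 [0.3603 0.0804 0.0843] [360.1  80.4] 15.7 R 0.369
pen 311 [0.5202 0.1143 0.0092] [521.  116.2] 79.7 R 0.533
rubber [0.6296 0.0791 0.0081]
blue [ 0.6231 -0.0133  0.0088]
cork [ 0.6167 -0.1079  0.0093]
steel [ 0.608  -0.2023  0.0085]
red 249 [0.6334 0.1516 0.0277] ((633.8630981445312, 152.43495178222656), (24.806865692138672, 59.33253479003906), 86.6441650390625)
grey 265 [ 0.6017 -0.2701  0.0279] ((601.9918823242188, -270.8892822265625), (24.856689453125, 60.02077102661133), 84.71322631835938)
strip ((600.3340454101562, -58.5458984375), (460.4718933105469, 130.12301635742188), 86.53483581542969)
rubber 496 [0.6303 0.0817 0.0085] [630.4  81.8] 32.3
blue 514 [ 0.6232 -0.0123  0.0084] [623.2 -12.3] 32.2
cork 512 [ 0.6156 -0.1068  0.0084] [ 616.2 -106.8] 32.5
steel 3420 [ 0.6163 -0.0888  0.0051] [618.4 -58.8] 230.8
```

View pics/crop.png

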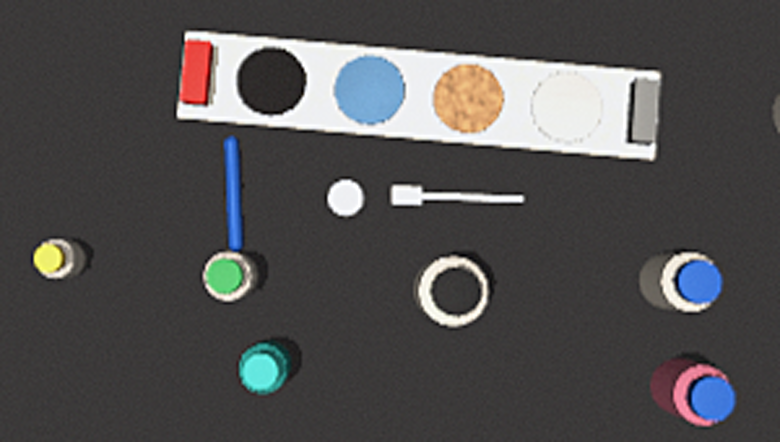

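The crop confirms the four white bottles, the row order and the stops: black goes to steel, blue to cork, green to the blue coaster, yellow to rubber. I'm turning the jaws across the row and starting with yellow.

Call:
{"op": "jog_arm", "data": {
  "increments": [
    [0,0,10,0,0,7,85],
    [0,0,10,0,0,7,85],
    [0,0,10,0,0,7,85],
    [0,0,10,0,0,7,85],
    [0,0,10,0,0,7,85],
    [0,0,10,0,0,7,85],
    [0,0,10,0,0,7,85],
    [0,0,10,0,0,7,85],
    [0,0,10,0,0,7,85],
    [0,0,10,0,0,7,85]
  ],
  "newtons": 25
}}

```text
clock: 0.93
position: [0.122, 0.5362, 0.3039]
tool_rot: [2.085, 2.35, -0.001]
force: [-0.1, 0.2, 0.8]
opening: 0.085
```

Call:
{"op": "jog_arm", "data": {
  "increments": [
    [0,0,0,0,0,7.2,85],
    [-29,37,0,0,0,0,85],
    [-29,37,0,0,0,0,85],
    [-29,37,0,0,0,0,85],
    [-29,37,0,0,0,0,85],
    [-29,37,0,0,0,0,85],
    [-29,37,0,0,0,0,85],
    [-29,37,0,0,0,0,85],
    [-29,37,0,0,0,0,85],
    [-29,37,0,0,0,0,85]
  ]
}}

```text
clock: 1.77
position: [0.4186, 0.3034, 0.3046]
tool_rot: [-2.221, -2.221, 0.001]
force: [-0.1, 0.6, 0.3]
opening: 0.085
```

Call:
{"op": "jog_arm", "data": {
  "increments": [
    [0,0,0,0,0,0,85],
    [0,0,0,0,0,0,85]
  ]
}}

```text
clock: 1.93
position: [0.4187, 0.3036, 0.3043]
tool_rot: [-2.225, -2.217, 0.001]
force: [-0.1, 0.0, -1.0]
opening: 0.0849
```

Call:
{"op": "jog_arm", "data": {
  "increments": [
    [-15,18.6,0,0,0,0,85],
    [-14,18.6,0,0,0,0,85],
    [0,0,0,0,0,0,85]
  ]
}}

```text
clock: 2.18
position: [0.456, 0.2752, 0.3046]
tool_rot: [2.222, 2.22, 0.001]
force: [-0.3, 0.2, 1.3]
opening: 0.0848
```

```bash
python3 - <<'E'
from h import *
print(observe()['position'])
p,d,W=snap('wrist','w1.png')
m=(W[...,2]>.058)&(W[...,2]<.075)&(np.hypot(W[...,0]-.456,W[...,1]-.2746)<.03)
t=W[m];print(len(t),t.mean(0),cv2.minEnclosingCircle((t[:,:2]*1000).astype(np.float32)))
E
```

```text
[0.45595744 0.27519084 0.30456793]
1111 [0.45887001 0.27512515 0.06480346] ((458.6763916015625, 274.0423889160156), 13.031940460205078)
```

View pics/w1.png

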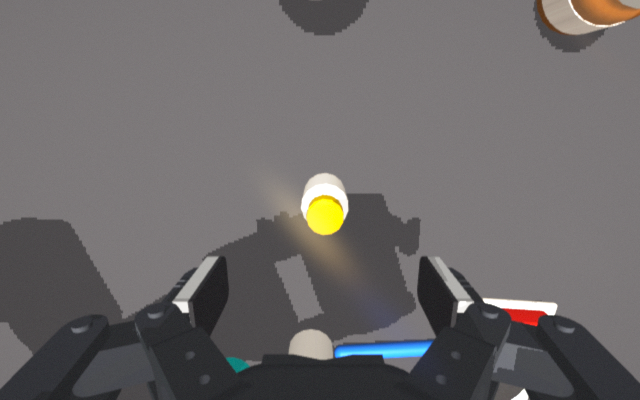

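The wrist view shows the yellow cap at (325,215), clear between the fingers. It agrees with the top camera to about 2.5 mm.

Call:
{"op": "jog_arm", "data": {
  "increments": [
    [0,1,31,0,0,0,85],
    [0,0,31,0,0,0,85],
    [0,0,31,0,0,0,85],
    [0,0,20,0,0,0,60],
    [0,0,9.5,0,0,0,50],
    [0,0,0,0,0,0,42],
    [0,0,0,0,0,0,34],
    [0,0,0,0,0,0,30],
    [0,0,0,0,0,0,30],
    [0,0,0,0,0,0,30]
  ]
}}

```text
clock: 3.07
position: [0.4555, 0.2762, 0.1832]
tool_rot: [2.22, 2.221, 0.003]
force: [-0.5, -0.1, -0.2]
opening: 0.0347
```

Call:
{"op": "jog_arm", "data": {
  "increments": [
    [0,0,0,0,0,0,30],
    [0,0,0,0,0,0,30],
    [0,0,0,0,0,0,30]
  ]
}}

```text
clock: 3.32
position: [0.4556, 0.2761, 0.1831]
tool_rot: [2.221, 2.221, 0.002]
force: [-1.7, 0.7, 7.3]
opening: 0.035
```

Call:
{"op": "jog_arm", "data": {
  "increments": [
    [0,0,-20,0,0,0,30],
    [0,0,-30,0,0,0,30],
    [-27,25,-10,0,0,0,30],
    [-27,25,0,0,0,0,30],
    [-27,25,0,0,0,0,30],
    [-27,25,0,0,0,0,30],
    [-27,25,0,0,0,0,30],
    [-27,25,0,0,0,0,30],
    [-27,25,0,0,0,0,30],
    [-3,0,0,0,0,0,30]
  ]
}}

```text
clock: 4.15
position: [0.6338, 0.0793, 0.2422]
tool_rot: [2.224, 2.214, 0.002]
force: [-0.3, -0.1, -0.8]
opening: 0.0353
```

Call:
{"op": "jog_arm", "data": {
  "increments": [
    [0,0,30,0,0,0,30],
    [0,0,0,0,0,0,30],
    [0,0,0,0,0,0,30]
  ]
}}

```text
clock: 4.4
position: [0.63, 0.0842, 0.2113]
tool_rot: [-2.219, -2.22, 0.004]
force: [1.0, -0.0, -0.2]
opening: 0.0351
```

```bash
python3 - <<'E'
from h import *
print(observe()['position'],observe()['opening'])
for n in('top','side'): 
  p,d,W=snap(n,n+'2.png')
  m=(p[...,0]>140)&(p[...,1]>120)&(p[...,2]<90)&(np.hypot(W[...,0]-.63,W[...,1]-.082)<.06)
  t=W[m];print(n,len(t),np.nanmean(t,0) if len(t) else 0,np.nanmax(t[:,2]) if len(t) else 0)
E
```

```text
[0.63004401 0.08418234 0.21127651] 0.03509840986394827
top 0 0 0
side 32 [0.62911449 0.08604361 0.09569885] 0.13055561418563316
```

View pics/side2.png

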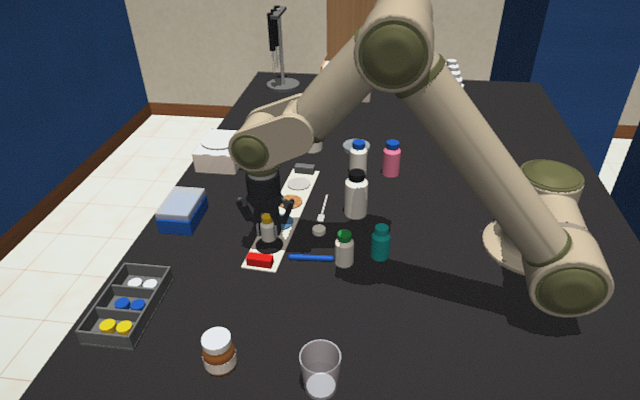

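View pics/top2.png

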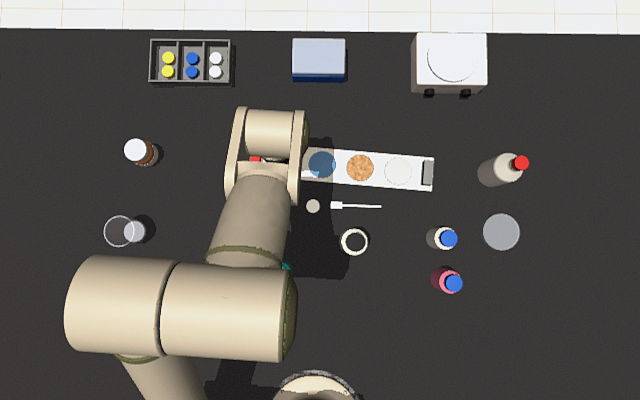

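The side view shows the yellow bottle held upright over the rubber coaster at (268,235). The top view is blocked by the arm. Lowering and releasing.

Call:
{"op": "jog_arm", "data": {
  "increments": [
    [-0.5,0.4,9,0,0,0,30],
    [0,0,6,0,0,0,30],
    [0,0,3,0,0,0,30],
    [0,0,0,0,0,0,30],
    [0,0,0,0,0,0,40],
    [0,0,0,0,0,0,50],
    [0,0,0,0,0,0,70],
    [0,0,0,0,0,0,75],
    [0,0,-20,0,0,0,85],
    [0,0,-40,0,0,0,85]
  ]
}}

```text
clock: 5.33
position: [0.6302, 0.0835, 0.2507]
tool_rot: [-2.217, -2.217, 0.01]
force: [-0.3, -0.4, -0.9]
opening: 0.0851
```

Call:
{"op": "jog_arm", "data": {
  "increments": [
    [0,0,-40,0,0,0,85],
    [4,-28,-10,0,0,0,85],
    [4,-28,0,0,0,0,85],
    [4,-28,0,0,0,0,85],
    [4,-28,0,0,0,0,85],
    [4,-28,0,0,0,0,85],
    [4,-28,0,0,0,0,85],
    [4,-20,0,0,0,0,85],
    [0,0,0,0,0,0,85]
  ]
}}

```text
clock: 6.08
position: [0.4397, 0.1122, 0.3045]
tool_rot: [-2.219, -2.222, 0.002]
force: [0.2, -0.3, -0.7]
opening: 0.085
```

```bash
python3 - <<'E'
from h import *
print(observe()['position'],observe()['opening'])
for n in('wrist','top'):
  p,d,W=snap(n,n+'3.png')
  for k,h,x,y in(('yellow',.076,.63,.082),('green',.086,.4423,.1138)):
    m=(W[...,2]>h-.008)&(W[...,2]<h+.01)&(np.hypot(W[...,0]-x,W[...,1]-y)<.035)
    t=W[m]
    if len(t)>5: print(n,k,len(t),t.mean(0).round(4),cv2.minEnclosingCircle((t[:,:2]*1000).astype(np.float32)))
E
```

```text
[0.43969328 0.11224024 0.30449818] 0.08502745599785608
wrist yellow 1337 [0.6293 0.0823 0.0743] ((631.3502807617188, 80.80460357666016), 13.661741256713867)
wrist green 2002 [0.4452 0.114  0.0849] ((445.2836608886719, 112.7928695678711), 15.947969436645508)
top yellow 96 [0.6283 0.0817 0.0737] ((628.5425415039062, 81.67504119873047), 12.755536079406738)
```

View pics/wrist3.png

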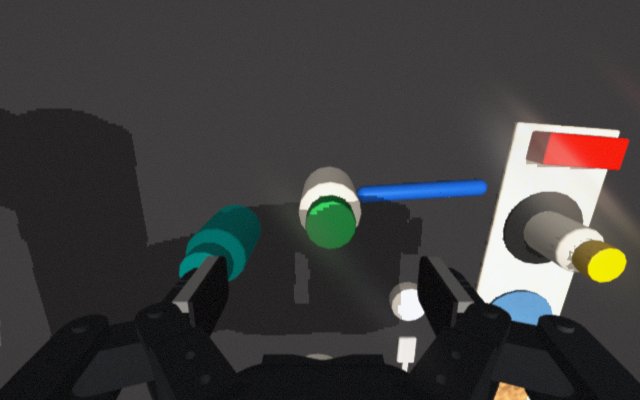

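View pics/top3.png

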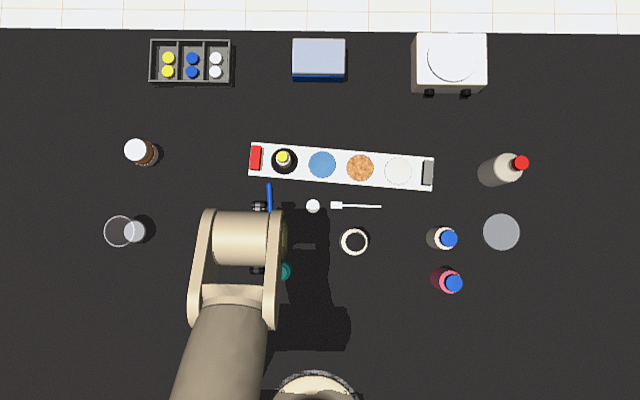

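Yellow stands upright on rubber, 2 mm short in x by the top camera, so I'll add 2 mm in x to every later target. The wrist view shows the green cap at (330,222) and the turquoise one beside the left finger, so I'll go down part-open.

Call:
{"op": "jog_arm", "data": {
  "increments": [
    [1.5,4.8,0,0,0,0,68],
    [0,0,15,0,0,0,68],
    [0,0,30,0,0,0,68],
    [0,0,30,0,0,0,68],
    [0,0,22,0,0,0,68],
    [0,0,10.5,0,0,0,55],
    [0,0,0,0,0,0,45],
    [0,0,0,0,0,0,38],
    [0,0,0,0,0,0,38],
    [0,0,0,0,0,0,38]
  ]
}}

```text
clock: 7.02
position: [0.4483, 0.113, 0.1975]
tool_rot: [2.22, 2.221, 0.002]
force: [-0.8, -0.5, -0.9]
opening: 0.0434
```

Call:
{"op": "jog_arm", "data": {
  "increments": [
    [0,0,0,0,0,0,38],
    [0,0,0,0,0,0,38],
    [0,0,0,0,0,0,38]
  ]
}}

```text
clock: 7.27
position: [0.4478, 0.113, 0.1971]
tool_rot: [2.221, 2.221, 0.001]
force: [0.3, 0.5, -0.6]
opening: 0.0434
```

Call:
{"op": "jog_arm", "data": {
  "increments": [
    [0,0,-20,0,0,0,38],
    [0,0,-30,0,0,0,38],
    [-18,25,-10,0,0,0,38],
    [-18,25,0,0,0,0,38],
    [-18,25,0,0,0,0,38],
    [-18,25,0,0,0,0,38],
    [-18,25,0,0,0,0,38],
    [-18,25,0,0,0,0,38],
    [-18,27,0,0,0,0,38],
    [0,0,0,0,0,0,38]
  ]
}}

```text
clock: 8.1
position: [0.6279, -0.0163, 0.2566]
tool_rot: [2.222, 2.216, 0.002]
force: [-1.2, 0.2, -1.2]
opening: 0.0434
```

Call:
{"op": "jog_arm", "data": {
  "increments": [
    [0,0,30,0,0,0,38],
    [0,0,0,0,0,0,38],
    [0,0,0,0,0,0,38],
    [0,0,0,0,0,0,38]
  ]
}}

```text
clock: 8.43
position: [0.6247, -0.0127, 0.2276]
tool_rot: [2.22, 2.222, 0.0]
force: [0.5, 0.3, -0.1]
opening: 0.0438
```

Call:
{"op": "jog_arm", "data": {
  "increments": [
    [-0.5,0.5,10,0,0,0,38],
    [0,0,7,0,0,0,38],
    [0,0,3.2,0,0,0,38],
    [0,0,0,0,0,0,38],
    [0,0,0,0,0,0,48],
    [0,0,0,0,0,0,58],
    [0,0,0,0,0,0,75],
    [0,0,0,0,0,0,80],
    [0,0,-20,0,0,0,85],
    [0,0,-40,0,0,0,85]
  ]
}}

```text
clock: 9.27
position: [0.6246, -0.0134, 0.2632]
tool_rot: [-2.216, -2.216, 0.008]
force: [0.6, -0.6, 0.6]
opening: 0.085
```

Call:
{"op": "jog_arm", "data": {
  "increments": [
    [0,0,-40,0,0,0,85],
    [-31,-20,-12,0,0,0,85],
    [-31,-20,0,0,0,0,85],
    [-31,-20,0,0,0,0,85],
    [-31,-20,0,0,0,0,85],
    [-31,-20,0,0,0,0,85],
    [-31,-20,0,0,0,0,85],
    [-31,-20,0,0,0,0,85],
    [-31,-20,0,0,0,0,85],
    [-35,-20,0,0,0,0,85]
  ]
}}

```text
clock: 10.1
position: [0.4441, -0.2973, 0.3189]
tool_rot: [2.22, 2.222, 0.0]
force: [0.4, 0.1, 0.2]
opening: 0.0852
```

Call:
{"op": "jog_arm", "data": {
  "increments": [
    [0,0,0,0,0,0,85],
    [0,0,0,0,0,0,85]
  ]
}}

```text
clock: 10.27
position: [0.4444, -0.298, 0.3187]
tool_rot: [2.225, 2.217, 0.0]
force: [-0.3, 0.1, 0.3]
opening: 0.0851
```

```bash
python3 - <<'E'
from h import *
print(observe()['position'],observe()['opening'])
for n in('wrist','top'):
  p,d,W=snap(n,n+'4.png')
  for k,h,x,y in(('yellow',.076,.63,.082),('green',.096,.6232,-.0123),('blue',.106,.445,-.296),('black',.128,.4345,-.086),('pink',.106,.345,-.305)):
    m=(W[...,2]>h-.008)&(W[...,2]<h+.01)&(np.hypot(W[...,0]-x,W[...,1]-y)<.035)
    t=W[m]
    if len(t)>5: print(n,k,len(t),t.mean(0).round(4),cv2.minEnclosingCircle((t[:,:2]*1000).astype(np.float32)))
E
```

```text
[ 0.44439004 -0.29797636  0.31871196] 0.08513192698639624
wrist blue 2964 [ 0.4461 -0.2965  0.1049] ((446.0076904296875, -297.7677001953125), 18.983217239379883)
wrist pink 3011 [ 0.3491 -0.3062  0.1046] ((347.91339111328125, -307.84954833984375), 19.191858291625977)
top yellow 94 [0.6282 0.0818 0.0739] ((628.9791870117188, 81.6292953491211), 12.864520072937012)
top green 148 [ 0.6224 -0.0122  0.0945] ((622.8303833007812, -12.442481994628906), 15.871846199035645)
top blue 119 [ 0.4482 -0.2891  0.1041] ((445.50238037109375, -293.4665222167969), 18.434032440185547)
top black 287 [ 0.4326 -0.0859  0.1265] ((432.3611755371094, -86.05609893798828), 20.72498893737793)
```

View pics/wrist4.png

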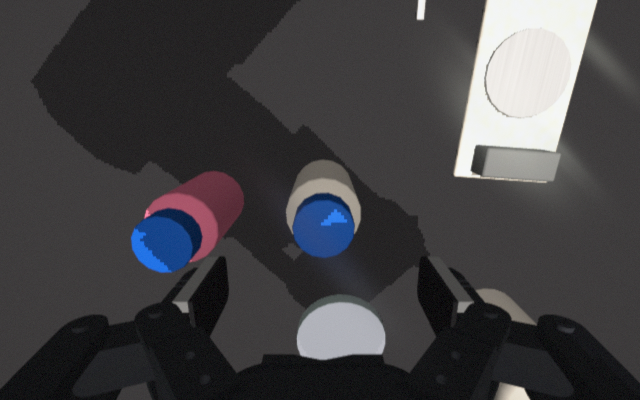

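View pics/top4.png

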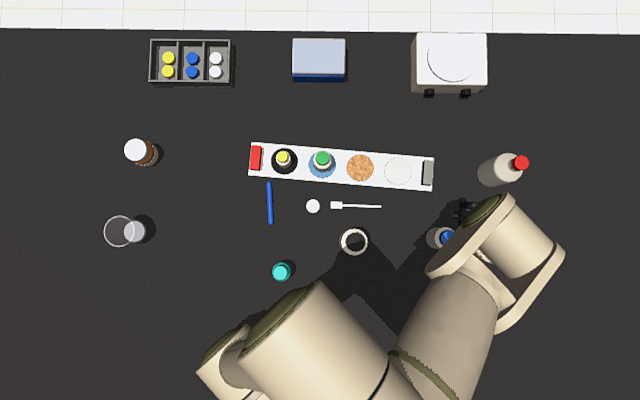

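Green is centred to within 1 mm. The wrist view shows the blue cap at (324,225) between the fingers and the pink bottle at (165,240), outside them.

Call:
{"op": "jog_arm", "data": {
  "increments": [
    [2,1.2,0,0,0,0,80],
    [0,0,15,0,0,0,80],
    [0,0,28,0,0,0,80],
    [0,0,28,0,0,0,80],
    [0,0,20,0,0,0,80],
    [0,0,12.5,0,0,0,65],
    [0,0,0,0,0,0,55],
    [0,0,0,0,0,0,46],
    [0,0,0,0,0,0,46],
    [0,0,0,0,0,0,46]
  ]
}}

```text
clock: 11.2
position: [0.4469, -0.2942, 0.216]
tool_rot: [2.219, 2.221, 0.0]
force: [-0.1, 0.8, -0.7]
opening: 0.0513
```

Call:
{"op": "jog_arm", "data": {
  "increments": [
    [0,0,0,0,0,0,46],
    [0,0,0,0,0,0,46],
    [0,0,0,0,0,0,46]
  ],
  "newtons": 30
}}

```text
clock: 11.45
position: [0.4465, -0.2945, 0.2154]
tool_rot: [2.221, 2.221, -0.0]
force: [-0.3, -0.3, -1.1]
opening: 0.051
```

Call:
{"op": "jog_arm", "data": {
  "increments": [
    [0,0,-20,0,0,0,46],
    [0,0,-30,0,0,0,46],
    [27,24.5,-10,0,0,0,46],
    [27,24.5,0,0,0,0,46],
    [27,24.5,0,0,0,0,46],
    [27,24.5,0,0,0,0,46],
    [27,24.5,0,0,0,0,46],
    [27,24.5,0,0,0,0,46],
    [27,24.5,0,0,0,0,46],
    [0,0,0,0,0,0,46]
  ]
}}

```text
clock: 12.28
position: [0.6206, -0.1008, 0.275]
tool_rot: [2.215, 2.227, 0.003]
force: [-0.3, 1.1, -2.2]
opening: 0.0511
```

Call:
{"op": "jog_arm", "data": {
  "increments": [
    [0,0,30,0,0,0,46],
    [0,0,0,0,0,0,46],
    [0,0,0,0,0,0,46],
    [0,0,0,0,0,0,46]
  ]
}}

```text
clock: 12.62
position: [0.6179, -0.106, 0.2459]
tool_rot: [2.222, 2.221, 0.0]
force: [-0.1, -0.3, -0.8]
opening: 0.0513
```

Call:
{"op": "jog_arm", "data": {
  "increments": [
    [0.5,0.2,10,0,0,0,46],
    [0,0,7,0,0,0,46],
    [0,0,3.2,0,0,0,46],
    [0,0,0,0,0,0,46],
    [0,0,0,0,0,0,56],
    [0,0,0,0,0,0,66],
    [0,0,0,0,0,0,80],
    [0,0,0,0,0,0,85],
    [0,0,-20,0,0,0,85],
    [0,0,-40,0,0,0,85]
  ]
}}

```text
clock: 13.45
position: [0.6176, -0.1048, 0.2812]
tool_rot: [-2.215, -2.216, 0.006]
force: [0.9, 0.2, 1.0]
opening: 0.0846
```

Call:
{"op": "jog_arm", "data": {
  "increments": [
    [0,0,-40,0,0,0,85],
    [0,0,-20,0,0,0,85],
    [3,-30,0,0,0,0,85],
    [3,-30,0,0,0,0,85],
    [3,-30,0,0,0,0,85],
    [3,-30,0,0,0,0,85],
    [3,-30,0,0,0,0,85],
    [4,-33.5,0,0,0,0,85],
    [0,0,0,0,0,0,85],
    [0,0,0,0,0,0,85]
  ]
}}

```text
clock: 14.28
position: [0.4337, -0.0858, 0.3454]
tool_rot: [2.221, 2.22, 0.0]
force: [0.7, 0.6, 0.2]
opening: 0.0849
```

```bash
python3 - <<'E'
from h import *
print(observe()['position'],observe()['opening'])
for n in('wrist','top'):
  p,d,W=snap(n,n+'5.png')
  for k,h,x,y in(('yellow',.076,.63,.082),('green',.096,.6232,-.0123),('blue',.116,.616,-.107),('black',.128,.4345,-.086)):
    m=(W[...,2]>h-.008)&(W[...,2]<h+.01)&(np.hypot(W[...,0]-x,W[...,1]-y)<.035)
    t=W[m]
    if len(t)>5: print(n,k,len(t),t.mean(0).round(4),cv2.minEnclosingCircle((t[:,:2]*1000).astype(np.float32)))
# steel coaster by circles
z=np.load('top1.npz');g=cv2.cvtColor(z['p'],cv2.COLOR_RGB2GRAY)[140:200,370:425]
g=cv2.resize(cv2.createCLAHE(4).apply(g),None,fx=4,fy=4,interpolation=cv2.INTER_CUBIC)
c=cv2.HoughCircles(g,cv2.HOUGH_GRADIENT,1.5,20,param1=60,param2=15,minRadius=44,maxRadius=64)
for u,v,r in (c[0][:4] if c is not None else []):
  U,V=u/4+370,v/4+140;print('steel',U,V,r/4,z['W'][int(round(V)),int(round(U))])
E
```

```text
[ 0.43367603 -0.08575083  0.34539906] 0.08489585088406246
wrist green 2257 [ 0.623  -0.0134  0.0946] ((625.6588745117188, -13.807466506958008), 16.85459327697754)
wrist blue 2637 [ 0.6163 -0.1087  0.1147] ((618.6185913085938, -109.60213470458984), 19.725616455078125)
wrist black 3429 [ 0.4352 -0.0859  0.127 ] ((435.21002197265625, -87.41389465332031), 21.023399353027344)
top yellow 94 [0.6283 0.0817 0.0743] ((628.2623901367188, 82.26941680908203), 12.891324043273926)
top green 146 [ 0.6225 -0.0122  0.0943] ((622.6000366210938, -12.106210708618164), 15.677719116210938)
top blue 223 [ 0.6158 -0.1088  0.1144] ((615.9705200195312, -109.05738830566406), 18.88088035583496)
steel 397.9375 171.3125 14.1125 [ 0.60748477 -0.20163766  0.0121174 ]
steel 406.5625 166.8125 15.7625 [ 0.61811306 -0.22436817  0.01001587]
steel 408.4375 157.4375 15.7625 [ 0.64432024 -0.22816888  0.00431514]
steel 385.9375 155.5625 15.7625 [ 0.64639339 -0.17343073  0.00302365]
```

View pics/wrist5.png

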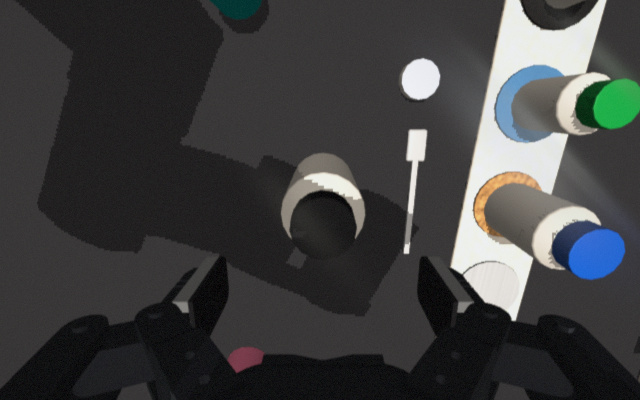

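View pics/top5.png

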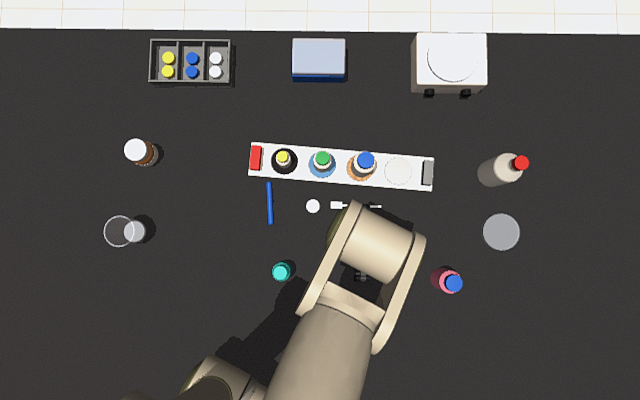

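Blue may be about 2 mm off in y, which I'll check from the wrist at the end. The black cap is at (323,222) in the wrist view, well centred, so I'm picking it up.

Call:
{"op": "jog_arm", "data": {
  "increments": [
    [0,0.8,0,0,0,0,85],
    [0,0,15,0,0,0,85],
    [0,0,28,0,0,0,85],
    [0,0,28,0,0,0,85],
    [0,0,24,0,0,0,85],
    [0,0,15,0,0,0,85],
    [0,0,0,0,0,0,72],
    [0,0,0,0,0,0,62],
    [0,0,0,0,0,0,54],
    [0,0,0,0,0,0,54]
  ],
  "newtons": 30
}}

```text
clock: 15.22
position: [0.4359, -0.0861, 0.2356]
tool_rot: [2.22, 2.221, 0.001]
force: [0.8, -0.1, -2.9]
opening: 0.0591
```

Call:
{"op": "jog_arm", "data": {
  "increments": [
    [0,0,0,0,0,0,54],
    [0,0,0,0,0,0,54],
    [0,0,0,0,0,0,54]
  ],
  "newtons": 40
}}

```text
clock: 15.47
position: [0.4355, -0.086, 0.2352]
tool_rot: [2.22, 2.221, 0.001]
force: [-0.0, -0.0, -0.8]
opening: 0.0592
```

Call:
{"op": "jog_arm", "data": {
  "increments": [
    [0,0,-20,0,0,0,54],
    [0,0,-30,0,0,0,54],
    [-29,0,-10,0,0,0,54],
    [-29,10,0,0,0,0,54],
    [-29,15,0,0,0,0,54],
    [-28.5,25,0,0,0,0,54],
    [0,30,0,0,0,0,54],
    [0,35,0,0,0,0,54],
    [0,35,0,0,0,0,54],
    [0,25,0,0,0,0,54]
  ]
}}

```text
clock: 16.3
position: [0.6126, -0.2014, 0.2946]
tool_rot: [2.221, 2.221, 0.001]
force: [-1.2, -0.1, -3.1]
opening: 0.0585
```

Call:
{"op": "jog_arm", "data": {
  "increments": [
    [0,0,15,0,0,0,54],
    [0,0,15,0,0,0,54],
    [0,0,0,0,0,0,54],
    [0,0,0,0,0,0,54],
    [0,0,0,0,0,0,54]
  ]
}}

```text
clock: 16.72
position: [0.6105, -0.2016, 0.2658]
tool_rot: [2.221, 2.221, 0.0]
force: [-0.4, -0.5, -3.0]
opening: 0.0593
```

Call:
{"op": "jog_arm", "data": {
  "increments": [
    [0,0.4,10,0,0,0,54],
    [0,0,7,0,0,0,54],
    [0,0,3.2,0,0,0,54],
    [0,0,0,0,0,0,54],
    [0,0,0,0,0,0,64],
    [0,0,0,0,0,0,74],
    [0,0,0,0,0,0,85],
    [0,0,0,0,0,0,85],
    [0,0,-20,0,0,0,85],
    [0,0,-40,0,0,0,85]
  ]
}}

```text
clock: 17.55
position: [0.6105, -0.2013, 0.3007]
tool_rot: [-2.215, -2.215, 0.004]
force: [0.7, 0.4, -0.6]
opening: 0.0849
```

Call:
{"op": "jog_arm", "data": {
  "increments": [
    [0,0,-40,0,0,0,85],
    [0,0,-40,0,0,0,85],
    [0,-20,-30,0,0,0,85],
    [0,-40,-20,0,0,0,85],
    [0,-40,0,0,0,0,85],
    [0,-40,0,0,0,0,85],
    [0,-40,0,0,0,0,85],
    [0,0,0,0,0,0,85],
    [0,0,0,0,0,0,85]
  ]
}}

```text
clock: 18.3
position: [0.4323, -0.2013, 0.434]
tool_rot: [2.222, 2.219, 0.0]
force: [0.5, -0.3, 0.4]
opening: 0.0852
```

```bash
python3 - <<'E'
from h import *
print(observe()['position'],observe()['opening'])
for n in('top','side'):
  p,d,W=snap(n,n+'6.png')
  for k,h,x,y in(('yellow',.076,.63,.082),('green',.096,.6232,-.0123),('blue',.116,.616,-.107),('black',.138,.609,-.2015)):
    for a,b,nm in((h-.008,h+.01,'cap'),(.02,h-.03,'body')):
      m=(W[...,2]>a)&(W[...,2]<b)&(np.hypot(W[...,0]-x,W[...,1]-y)<.042)
      t=W[m]
      if len(t)>5: print(n,k,nm,len(t),t.mean(0).round(4),np.round(cv2.minEnclosingCircle((t[:,:2]*1000).astype(np.float32))[0],1))
p=np.load('top6.npz')['p'];cv2.imwrite('pics/t6c.png',cv2.resize(p[130:205,240:445,::-1],None,fx=3.8,fy=3.8,interpolation=cv2.INTER_CUBIC))
E
```

```text
[ 0.4323393  -0.20133022  0.43397019] 0.0852023913386221
top yellow cap 94 [0.6283 0.0817 0.0743] [628.7  81.9]
top yellow body 30 [0.6164 0.0758 0.0327] [623.6  79.4]
top green cap 147 [ 0.6225 -0.0122  0.0943] [622.5 -12.2]
top green body 51 [ 0.6055 -0.0108  0.0445] [615.8 -11.5]
top blue cap 228 [ 0.6155 -0.1086  0.1142] [ 615.7 -109.1]
top blue body 105 [ 0.5992 -0.0994  0.0573] [ 615.4 -108.7]
top black cap 292 [ 0.6069 -0.2009  0.1362] [ 607.3 -201.2]
top black body 247 [ 0.5943 -0.1857  0.074 ] [ 606.9 -201.5]
side yellow cap 78 [0.6302 0.086  0.0741] [630.2  83.8]
side yellow body 123 [0.6274 0.0958 0.0328] [629.9  86.5]
side green cap 101 [ 0.6239 -0.0069  0.0941] [625.6  -9.7]
side green body 254 [0.6207 0.0045 0.0433] [622.8  -7.1]
side blue cap 112 [ 0.6171 -0.1039  0.1143] [ 619.1 -106.2]
side blue body 351 [ 0.6111 -0.0893  0.0563] [ 616.4 -104.3]
side black cap 117 [ 0.6084 -0.1961  0.1363] [ 609.7 -199.2]
side black body 393 [ 0.5974 -0.1795  0.0712] [ 607.2 -195.7]
```

View pics/t6c.png

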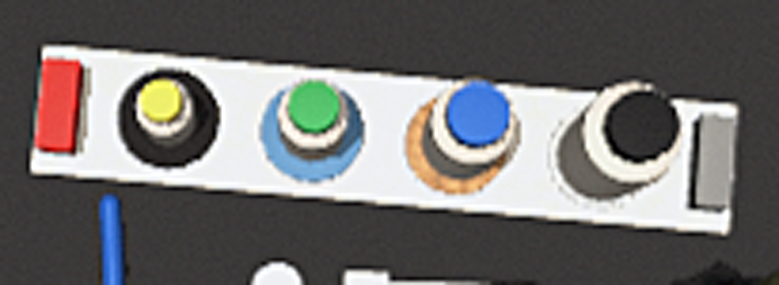

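View pics/side6.png

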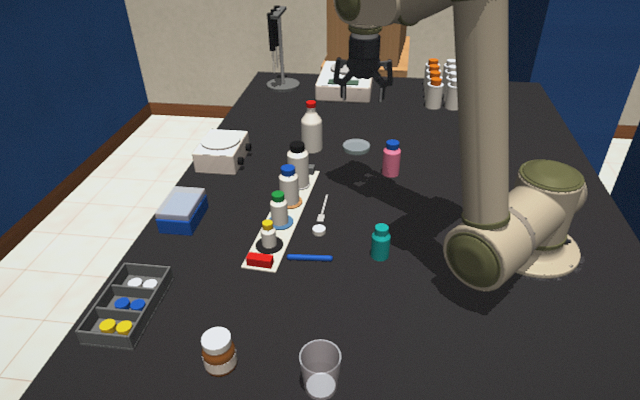

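The top and side views show all four bottles upright on their coasters in the order yellow, green, blue, black, running from red to grey. Cap against coaster offsets are about 2 mm or less, and the gripper is clear, so I'm handing in.

```bash
python3 -c "
from station import *
print(observe()['clock']);print(close_job())"
```

```text
18.4
the job is handed in; nothing more can be done
None
```

I lined up all four bottles and handed the job in at 18.4 s. From the red stop to the grey stop they stand yellow on rubber, green on blue ceramic, blue on cork and black on steel. The pink and turquoise look-alikes were left alone.

In the last top and side views all four stood upright and the gripper was clear of everything. Offset of each cap from its coaster centre, by the top camera:

| Bottle | Offset |
|---|---|
| Yellow | about 2 mm in x |
| Green | about 1 mm |
| Blue | about 2 mm in y |
| Black | about 1.5 mm |

- **Camera disagreement:** the cameras disagreed with each other by 2–5 mm. I placed green, blue and black with a 2 mm correction in x, taken from how yellow landed in the top view.
- **Left as they are:** I did not re-centre yellow and blue, because 2 mm is within the stated calibration error.
- **Steel coaster:** its automatic outline failed, so I took its centre from the row spacing plus a circle fit. It is the least certain of the four.

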